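Weigh the part-used tub on the two-pan balance

TASK

Find out how heavy the part-used tub is: stand it upright on the round dish of the balance, and load bar weights onto the flat plate on the other side until the beam levels, with the pointer standing between the two marks. Leave the weights you do not need standing on the counter, set everything down gently, and leave the tumbler and the scraper where they are.

Things in the scene. Friction and masses are not known exactly. Their poses are not given: they have to be found in the camera images.
- balance: white two-pan balance, fixed. Origin: on the counter under mid-beam; own y along the beam towards the round dish (125 mm out), -y to the flat plate (125 mm out), x across, away from the robot; turned up to 17 deg. Housing 130 (x) by 150 (y) by 45 mm. Pointer and two thin marks rise at its middle to 158 mm. Links keep both pans horizontal: where a load stands on a pan is no matter. Press it with under 30 N.
- beam (a joint): beam tilt, rad: 0 level, positive dish side down, negative plate side down, stops at +-0.16. A weak spring levels it; between the stops it settles within a second at 0.0008 rad per gram of difference between the pans. The pointer stands between the marks, and the beam counts as level, within +-0.05. Each pan moves 1.25 mm up or down per 0.01 rad.
- dish_floor (a point): middle of the dish's inner floor, 104 mm above the counter when level. Round steel dish, flat floor of 57 mm radius, rim 66 mm radius and about 7 mm higher than the floor. Stays horizontal; axes as the balance.
- plate_top (a point): middle of the top face of the flat rectangular steel plate without rim, 104 mm above the counter when level, 160 mm (own x, across the beam) by 96 mm (own y, along the beam), 6 mm thick. Stays horizontal; axes as the balance.
- tub: closed round plastic tub, white with a grey lid, 62 mm diameter (lid 64 mm, from 80 mm up), 100 mm tall. Origin: centre of the underside, z up. How full it is cannot be seen: it weighs anything from 160 to 640 g. Starts on the counter to the left of the balance; a fixed rusted bracket 215 mm tall with a utensil caddy and hanging mug stands nearer the robot, 0.24 to 0.3 m ahead and about 0.48 m to the left.
- weight_large: the largest of three dark steel bar weights, 400 g: slab 72 mm long (own x), 42 mm wide (own y), 15 mm thick, with an upright grip fin on its middle 36 mm long (own x), 10 mm thick (own y), 34 mm high above the slab (49 mm overall). Origin: centre of the underside. Starts on the counter right of the balance (robot's view), own x within 20 deg of the robot's x; the three swap places.
- weight_medium: the middle of three dark steel bar weights, 200 g: slab 64 mm long (own x), 34 mm wide (own y), 9 mm thick, with an upright grip fin on its middle 30 mm long (own x), 10 mm thick (own y), 34 mm high above the slab (43 mm overall). Origin: centre of the underside. Starts on the counter right of the balance (robot's view), own x within 20 deg of the robot's x; the three swap places.
- weight_small: the smallest of three dark steel bar weights, 100 g: slab 60 mm long (own x), 26 mm wide (own y), 5 mm thick, with an upright grip fin on its middle 22 mm long (own x), 10 mm thick (own y), 34 mm high above the slab (39 mm overall). Origin: centre of the underside. Starts on the counter right of the balance (robot's view), own x within 20 deg of the robot's x; the three swap places.
- tumbler: bystander: empty glass tumbler, 70 mm wide at the rim, 95 mm tall, beyond the balance to the right. Origin: centre of the underside.
- scraper: bystander: green scraper 200 mm long lying beyond the balance to the left.
Things that resemble listed ones, but are neither listed nor needed, are in the scene too. Leave any purple or yellow look-alike of the weight_small alone.

How it is judged:
By the outcome, as a careful person would: the job done as asked, in the order asked, and still so for the second after the job is handed in, with the robot touching nothing.
It also fails if it takes over 72 s, if anything falls off the work surface, if the arm or the gripper's body presses on something with over 40 N, if the wrist force passes 120 N, or if a joint passes its speed limit or range.

ROBOT

A 6-joint arm with a two-finger parallel gripper is mounted at the origin on the work surface. World frame = base frame: x ahead of the robot, y to its left, z up, the work surface at z = 0. Lengths are in mm, angles in rad, forces in N, time in s.
With the tool pointing down it reaches from about 400 to 925 mm from the base axis. Payload 12.5 kg.
Tool frame: the origin (TCP) lies midway between the tips of the shut fingers; the grasp point (between the pads) lies 19 mm behind it; z points along the fingers, y is the line along which they close (so a half turn about z gives the same grasp; the last joint's range is limited). The gripper opens to 95 mm and grips with 3 to 60 N. Pads are 20 mm wide; open, the fingers measure 119 mm over their backs; the gripper's body (75 mm by 180 mm) begins 59 mm behind the grasp point.
Start: joints at [-1.426, 0.491, 1.559, -0, 1.092, -0.106], TCP at [155.134, -605.459, 214.661] pointing down, gripper open.
Joint ranges: [-3.1, 3.1], [-0.84, 2.19], [0.05, 2.79], [-1.13, 4.28], [0.06, 2.93], [-2.69, 2.69]. Speed limits (rad/s): [2.22, 2.22, 2.79, 3.14, 3.14, 3.14].

INTERFACE

Orientations are given as [roll, pitch, yaw] about the fixed x, y, z axes, in that order (R = Rz(yaw) Ry(pitch) Rx(roll)).
In Python, from cell import state, read_camera, camera_info, env gives the robot as it stands.
- The arm moves only by the tool move_arm, never from a script. Its argument "commands" is a list of rows, each a list of 3 entries, a list of its own where there are three numbers: the shift along the world's x, y, z in cm, then the turn, a rotation vector about the world's x, y, z in degrees, then the opening, from 0 (shut) to 1 (fully open). A call has 1 to 10 rows; each row shifts and turns the commanded pose from where the row before left it; what a row does not reach is not made up. A row lasts 1/10 s, in which the tool goes at most 50 mm and 8.59 degrees, less where a joint would pass 70% of its speed; a pose out of reach is approached as far as the arm can. A call with a gripper value outside its range is refused whole. The fingers move at their own pace and stop on an object; the grip force is fixed at half the most. Time passes only in rows, so rows that do not move let the fingers close. It gives the time, the measured TCP pose, the force, the opening and the grip force at its end, in the units of the state.
- state(): the state, without advancing time (a new reading comes with each control period).
- read_camera(name): name is "side" or "top"; returns the picture (420x560x3 uint8, blue, green, red); there is no depth.
- camera_info(name): a dict with "K" (3x3 intrinsics, pixels), "cam_to_world" (4x4, takes a point from camera to world coordinates). Camera axes: x right, y down, z forward; pixel columns grow to the right and rows downward; lengths in mm; the calibration is good to about 2 mm. A picture is of the moment at which its call begins. camera_info takes no time and is no camera call.
- env.job_done(): hands the job in; it is judged then, once.
The state is a dict: "t": time; "joints": joint angles; "qvel": joint speeds; "tau": joint torques, N m; "eef_pos": TCP position; "tcp_rot": TCP orientation; "ft_force": force on the tool from outside, world axes, zero at the start; "moment": the same for the moment, N m; "opening": opening from 0.0 (shut) to 1.0 (fully open); "grip_force": force on a finger pad.
Only numpy, scipy, OpenCV 4.12 (cv2) and the standard library are available. Lean on these libraries where they do the work, as an engineer would, in place of code of your own. Each camera call takes 0.05 s, during which the arm holds its last target. There are 200 camera calls.

## Working session

There is one attempt and no reset: what is moved stays moved. The work goes in short steps, Python scripts to look and compute and a tool call to move; the robot and the scene stay as the last step left them, time stands still between calls to the robot, and variables do not carry over. Pictures are saved under pics/ and viewed, at most 10 in all, crops included, and the job is handed in when it is done.

Besides the shell and the picture viewer there is one more tool, called after ">>>" as name(argument=value, ...), one argument or row to a line, values as JSON. move_arm: Moves the arm, as the interface text tells. Its arguments: {"type":"object","properties":{"commands":{"type":"array"}},"required":["commands"]}

```bash
mkdir -p pics
python3 - <<'E'
from cell import *
import cv2,numpy as np
for n in("side","top"):
    cv2.imwrite(f"pics/{n}0.png",read_camera(n)); i=camera_info(n); print(n,np.round(i["K"],1).tolist(),np.round(i["cam_to_world"],3).tolist())
s=state();print(s["t"],s["eef_pos"],s["tcp_rot"],s["opening"],s["ft_force"])
E
```

```text
side [[388.0, 0.0, 277.5], [0.0, 388.0, 206.3], [0.0, 0.0, 1.0]] [[0.992, -0.047, 0.121, 437.411], [-0.127, -0.522, 0.843, -789.038], [0.023, -0.851, -0.524, 604.659], [0.0, 0.0, 0.0, 1.0]]
top [[462.7, 0.0, 273.4], [0.0, 462.7, 199.6], [0.0, 0.0, 1.0]] [[-0.029, -0.982, 0.184, 318.193], [-1.0, 0.029, -0.004, 1.205], [-0.002, -0.184, -0.983, 1237.106], [0.0, 0.0, 0.0, 1.0]]
0.1 [ 155.091022   -605.22367805  214.12739155] [-3.14061084e+00 -8.48428026e-05  2.50804955e-01] 1.0012494140644583 [-0.01849402 -0.60906068 -0.59107945]
```

View pics/side0.png

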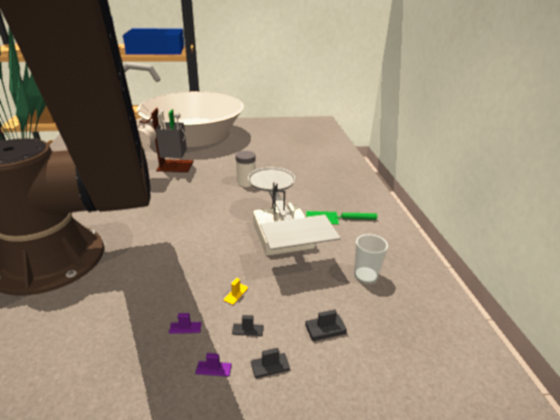

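View pics/top0.png

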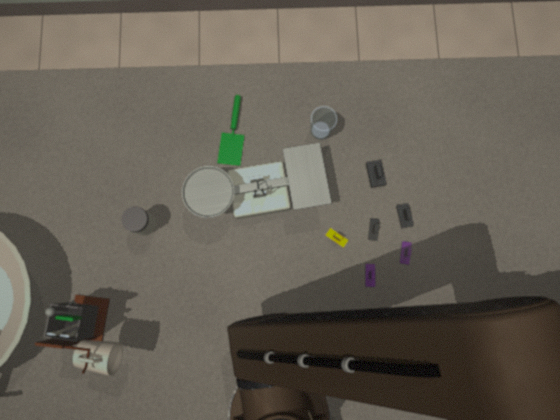

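Side view: dark weights at (326,326) large, (270,363) medium and (248,327) small. The tub is at (246,168), the dish at (271,179) and the plate at (300,232). Look-alikes are purple at (185,325) and (213,367), and yellow at (236,291).
In the top view the same things are large (376,173), medium (404,215), small (374,229), purple (370,275) and (405,253), yellow (337,238), tub (136,219), dish (209,191), plate (307,176). I choose the dark steel bars, and will check them in one close crop.

```bash
cat > h.py <<'E'
from cell import *
import cv2,numpy as np
def ray(n,px):
    i=camera_info(n);K=np.array(i["K"]);T=np.array(i["cam_to_world"])
    d=T[:3,:3]@np.linalg.solve(K,[px[0],px[1],1.]);return T[:3,3],d/np.linalg.norm(d)
def plane(n,px,z):
    o,d=ray(n,px);return o+d*(z-o[2])/d[2]
def proj(n,p):
    i=camera_info(n);K=np.array(i["K"]);T=np.linalg.inv(np.array(i["cam_to_world"]))
    q=K@(T[:3,:3]@np.array(p,float)+T[:3,3]);return q[:2]/q[2]
def tri(a,b):  # top pixel, side pixel -> midpoint, gap
    o,d=ray("top",a);p,e=ray("side",b)
    s=np.linalg.lstsq(np.c_[d,-e],p-o,rcond=None)[0];A=o+d*s[0];B=p+e*s[1]
    return (A+B)/2,np.linalg.norm(A-B)
def blobs(im,mask,roi,amin=25):
    x0,y0,x1,y1=roi;m=np.zeros(im.shape[:2],np.uint8);m[y0:y1,x0:x1]=mask[y0:y1,x0:x1]*255
    c,_=cv2.findContours(m,cv2.RETR_EXTERNAL,cv2.CHAIN_APPROX_NONE)
    return [(cv2.minAreaRect(k),cv2.contourArea(k),k) for k in c if cv2.contourArea(k)>amin]
E
python3 - <<'E'
from h import *
t=cv2.imread("pics/top0.png");s=cv2.imread("pics/side0.png")
a=cv2.resize(t[140:300,300:430],None,fx=3,fy=3,interpolation=cv2.INTER_CUBIC)
b=cv2.resize(s[270:390,160:360],None,fx=2,fy=2,interpolation=cv2.INTER_CUBIC)
c=np.zeros((480,790,3),np.uint8);c[:,:390]=a;c[:240,390:]=b
d=cv2.resize(s[140:270,220:345],None,fx=1.84,fy=1.84,interpolation=cv2.INTER_CUBIC);c[240:240+d.shape[0],390:390+d.shape[1]]=d
cv2.imwrite("pics/crop1.png",c)
def show(n,im,mask,roi):
    for r,A,k in blobs(im,mask,roi):
        box=cv2.boxPoints(r);w=[plane(n,p,8) for p in box]
        e=[w[1]-w[0],w[2]-w[1]];L=[np.linalg.norm(v) for v in e];v=e[int(np.argmax(L))]
        print(n,np.round(r[0],1),A,"ctr@z8",np.round(np.mean(w,0),0),np.round(L),"long axis deg",round(np.degrees(np.arctan2(v[1],v[0])),1))
show("top",t,(t.max(2)<58),(330,140,430,245))
show("side",s,(s.max(2)<60),(225,300,360,385))
show("top",t,(t.max(2)<90),(115,200,160,240))
show("top",t,(t.min(2)>125),(170,130,345,230))
show("side",s,(s.max(2)<80),(230,145,262,165))
print(t[219,136],t[176,307],t[191,209],t[150,300])
E
```

```text
top [405.2 214.2] 35.5 ctr@z8 [ 499. -356.    8.] [11. 34.] long axis deg -170.7
top [376.5 172.5] 40.5 ctr@z8 [ 616. -287.    8.] [24. 35.] long axis deg -138.8
side [270.  363.7] 308.0 ctr@z8 [ 494. -354.    8.] [60. 41.] long axis deg 8.9
side [325.4 334.6] 84.5 ctr@z8 [ 607. -302.    8.] [32. 74.] long axis deg -13.8
side [249.  326.5] 147.0 ctr@z8 [ 463. -267.    8.] [28. 37.] long axis deg -94.6
side [327.2 322.5] 252.0 ctr@z8 [ 617. -273.    8.] [44. 42.] long axis deg 12.8
top [150.3 220.3] 374.5 ctr@z8 [503. 328.   8.] [98. 57.] long axis deg -26.7
top [259.9 201.2] 872.5 ctr@z8 [546.  33.   8.] [151.  60.] long axis deg -81.8
top [208.  191.5] 1621.5 ctr@z8 [577. 173.   8.] [126. 125.] long axis deg -91.7
top [281.4 180.1] 3026.0 ctr@z8 [603. -27.   8.] [243. 172.] long axis deg -81.0
side [245.5 160. ] 36.0 ctr@z8 [500. 499.   8.] [62. 34.] long axis deg -4.4
[89 95 97] [146 154 152] [136 147 145] [138 151 149]
```

View pics/crop1.png

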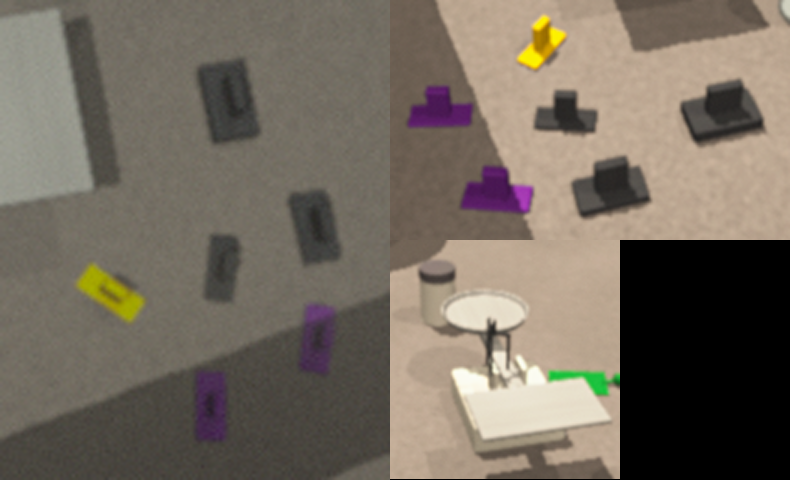

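Crop: three dark bars with fins, from largest to smallest, at crop (228,100), (315,228) and (222,268). The purple and yellow bars are clearly distinct. Next I measure positions and heights from both views.

```bash
python3 - <<'E'
from h import *
t=cv2.imread("pics/top0.png");s=cv2.imread("pics/side0.png")
def otsu(im,roi):
    x0,y0,x1,y1=roi;g=im[y0:y1,x0:x1].max(2);th,_=cv2.threshold(g,0,255,cv2.THRESH_OTSU)
    b=blobs(im,im.max(2)<=th,roi);r=max(b,key=lambda q:q[1]);return r,th
def desc(n,r,z):
    w=[plane(n,p,z) for p in cv2.boxPoints(r[0])];e=[w[1]-w[0],w[2]-w[1]];L=[np.linalg.norm(v) for v in e];v=e[int(np.argmax(L))]
    return np.round(np.mean(w,0)),np.round(L),round((np.degrees(np.arctan2(v[1],v[0]))+90)%180-90,1)
for nm,rt,fs,z in(("large",(362,155,392,192),(326.5,314),15),("med",(393,200,417,232),(270.5,352.5),9),("small",(365,215,383,243),(247.5,317.5),5)):
    r,th=otsu(t,rt);print(nm,th,np.round(r[0][0],1),r[1],*desc("top",r,z))
    # fin: darkest inside slab
    x0,y0,x1,y1=rt;g=cv2.GaussianBlur(t,(3,3),0).max(2).astype(float)
    m=np.zeros(g.shape,np.uint8);cv2.drawContours(m,[r[2]],-1,1,-1);m=cv2.erode(m,np.ones((3,3)))
    v=g[m>0];q=np.percentile(v,25);ys,xs=np.where((m>0)&(g<=q));fp=(xs.mean(),ys.mean())
    print("  fin top px",np.round(fp,1),"tri",[np.round(k,1) for k in tri(fp,fs)], "fin side@ztop",np.round(plane("side",fs,z+34)))
# tub lid
r,th=otsu(t,(118,203,152,236));(c,R)=cv2.minEnclosingCircle(r[2]);print("tub",th,c,R,r[1],np.round(plane("top",c,100)))
g=cv2.medianBlur(cv2.cvtColor(t,cv2.COLOR_BGR2GRAY),3)
print("hough",cv2.HoughCircles(g[195:245,105:165],cv2.HOUGH_GRADIENT,1,30,param1=60,param2=8,minRadius=9,maxRadius=16))
print("tub tri",tri(c,(245.5,156.3)))
r,th=otsu(s,(232,148,260,166));print("tub side lid",th,r[0],np.round(cv2.boundingRect(r[2])))
# dish rim
hc=cv2.HoughCircles(g[150:235,165:250],cv2.HOUGH_GRADIENT,1,30,param1=60,param2=10,minRadius=22,maxRadius=30);print("dish",hc)
if hc is not None:
    c=hc[0,0,:2]+[165,150];print(plane("top",c,111),tri(c,(220+(485-390)/1.84,140+(311-240)/1.84)))
pt=[(284,148.5),(321.5,144),(330,205),(290.5,210)]
P=np.array([plane("top",p,104) for p in pt]);print("plate",np.round(P),P.mean(0),[round(np.linalg.norm(P[i]-P[(i+1)%4])) for i in range(4)])
ps=[(260.8,217.2),(326,217.8),(339,237.8),(266.7,246.5)]
sc=np.mean(ps,0)
for a,b in((1,2),(2,3) ):pass
P=[plane("side",p,104) for p in ps];print("plate side",np.round(P),np.mean(P,0))
E
python3 - <<'E'
import cv2,numpy as np
t=cv2.imread("pics/top0.png");s=cv2.imread("pics/side0.png")
a=cv2.resize(t[135:240,115:340],None,fx=3.5,fy=3.5,interpolation=cv2.INTER_CUBIC)
b=cv2.resize(s[195:260,240:350],None,fx=3.5,fy=3.5,interpolation=cv2.INTER_CUBIC)
c=np.zeros((600,790,3),np.uint8);c[:a.shape[0],:a.shape[1]]=a[:,:790];c[368:368+b.shape[0],:b.shape[1]]=b
b=cv2.resize(s[145:210,230:305],None,fx=3.5,fy=3.5,interpolation=cv2.INTER_CUBIC);c[368:368+b.shape[0],400:400+b.shape[1]]=b
cv2.imwrite("pics/crop2.png",c)
E
```

```text
large 89.0 [375.7 173.4] 402.5 [ 612. -283.   15.] [46. 75.] 7.4
  fin top px [377.  172.7] tri [array([ 609.2, -281. ,   40.3]), np.float64(3.4)] fin side@ztop [ 608. -289.   49.]
med 89.0 [404.6 215.1] 291.5 [ 496. -354.    9.] [38. 66.] 7.7
  fin top px [405.1 214.3] tri [array([ 495. , -349. ,   31.2]), np.float64(0.4)] fin side@ztop [ 494. -358.   43.]
small 92.0 [373.7 229. ] 197.0 [ 462. -269.    5.] [60. 28.] -10.1
  fin top px [373.7 227.4] tri [array([ 461.4, -264.2,   30.4]), np.float64(2.5)] fin side@ztop [ 460. -272.   39.]
tub 91.0 (142.21212768554688, 220.15908813476562) 15.002437591552734 192.0 [489. 324. 100.]
hough [[[27.5 22.5 13.1]]]
tub tri (array([490.46108047, 323.24107929, 101.84262944]), np.float64(2.619879772268641))
tub side lid 131.0 ((245.5, 159.5), (7.0, 19.0), 90.0) [236 156  20   8]
dish [[[44.5 41.5 24.9]]]
[554.74399267 155.0015173  111.        ] (array([554.67140338, 155.30356883, 108.7340305 ]), np.float64(1.0738343283173701))
plate [[ 662.  -34.  104.]
 [ 671. -130.  104.]
 [ 513. -143.  104.]
 [ 503.  -45.  104.]] [587.5166521  -87.99240301 104.        ] [96, 159, 99, 159]
plate side [[ 507.  -28.  104.]
 [ 660.  -45.  104.]
 [ 670. -126.  104.]
 [ 510. -142.  104.]] [586.87612936 -85.22778639 104.        ]
```

View pics/crop2.png

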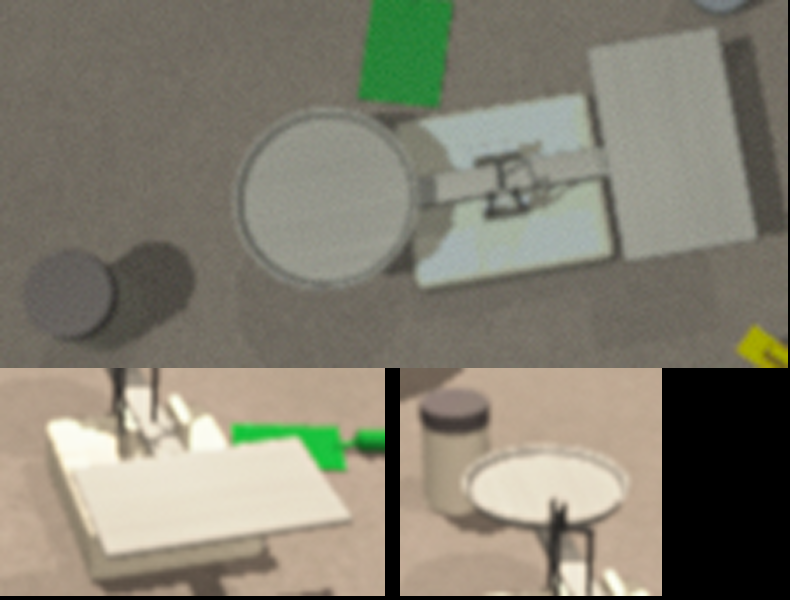

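Crop 2: tub lid centred at full-picture (135,218.9), dish rim at (208,191.3). Plate corners are (284,148), (320,143.5), (331,203) and (294,209). The scene matches the description. I start by moving clear of the inner reach limit.

>>> move_arm(
  commands=[
    [[3.4, 2.5, 0.5], [0, 0, -1], 1],
    [[3.4, 2.5, 0.5], [0, 0, -1], 1],
    [[3.4, 2.5, 0.5], [0, 0, -1], 1],
    [[3.4, 2.5, 0.5], [0, 0, -1], 1],
    [[3.4, 2.5, 0.5], [0, 0, -1], 1],
    [[3.4, 2.5, 0.5], [0, 0, -1], 1],
    [[3.4, 2.5, 0.5], [0, 0, -1], 1],
    [[3.4, 2.5, 0.5], [0, 0, -1], 1],
    [[3.4, 2.5, 0.5], [0, 0, 0], 1],
    [[3.4, 2.5, 0.5], [0, 0, 0], 1],
  ],
)

```text
t: 1.1
eef_pos: [496.3, -354.1, 264.7]
tcp_rot: [-3.141, 0.0, 0.111]
ft_force: [-0.2, -1.5, -0.3]
opening: 1.0
grip_force: 0.0
```

Run:
```python
from h import *
print("tub",tri((135,218.9),(245.7,155.3)),plane("top",(135,218.9),100),plane("side",(245.7,155.3),100))
c=plane("top",(135,218.9),100);print("lid dia",2*np.linalg.norm(plane("top",(135-12.8,218.9),100)-c))
s=(230+(547-400)/3.5,145+(484-368)/3.5)
print("dish",tri((208,191.3),s),plane("top",(208,191.3),111))
a=lambda x,y:(240+x/3.5,195+(y-368)/3.5); b=lambda x,y:(115+x/3.5,135+y/3.5)
T=[b(588,47),b(716,29),b(756,240),b(626,260)];S=[a(297,437),a(350,520),a(106,555),a(76,475)]
S=[S[0],S[1],S[2],S[3]]
for p,q in zip(T,S):print("plate",[np.round(k,1) for k in tri(p,q)],np.round(plane("top",p,104)))
print(np.mean([plane("top",p,104) for p in T],0))
```

```text
tub (array([493.50014051, 342.62216597,  96.73556193]), np.float64(0.2040152970720103)) [493.10118937 341.65191687 100.        ] [493.03783467 335.31089686 100.        ]
lid dia 63.577025852744526
dish (array([555.80907672, 159.1454246 , 107.98612027]), np.float64(0.36783741607784365)) [555.3622558  158.72629949 111.        ]
plate [array([661.7, -31.4, 104. ]), np.float64(1.7)] [663. -31. 104.]
plate [array([ 673.5, -125.2,  101.7]), np.float64(1.1)] [ 673. -125.  104.]
plate [array([ 516.8, -146.3,  102. ]), np.float64(0.3)] [ 517. -146.  104.]
plate [array([506.6, -53.5,  97.2]), np.float64(1.2)] [505. -53. 104.]
[589.36218874 -88.91893446 104.        ]
```

Plate centre is (589,−89) and dish centre (555.5,159). They lie 250 mm apart, as stated, and the balance yaw is about 7.8°. The tub is at (493,341.5). All heights agree within a few mm.

>>> move_arm(
  commands=[
    [[0, 5, 0], [0, 0, 0], 1],
    [[0, 5, 0], [0, 0, 0], 1],
    [[0, 5, 0], [0, 0, 0], 1],
    [[0, 5, 0], [0, 0, 0], 1],
    [[0, 5, 0], [0, 0, 0], 1],
    [[0, 5, 0], [0, 0, 0], 1],
    [[0, 5, 0], [0, 0, 0], 1],
    [[0, 5, 0], [0, 0, 0], 1],
    [[0, 5, 0], [0, 0, 0], 1],
    [[0, 5, 0], [0, 0, 0], 1],
  ],
)

```text
t: 2.1
eef_pos: [494.6, 146.6, 264.6]
tcp_rot: [3.141, 0.0, 0.111]
ft_force: [1.0, -0.6, -0.2]
opening: 1.005
grip_force: 0.0
```

>>> move_arm(
  commands=[
    [[0, 5, 0], [0, 0, 0], 1],
    [[0, 5, 0], [0, 0, 0], 1],
    [[0, 5, 0], [0, 0, 0], 1],
    [[-0.1, 4.5, 0], [0, 0, 0], 1],
    [[0, 0, -4], [0, 0, 0], 1],
    [[0, 0, -4], [0, 0, 0], 1],
    [[0, 0, -3], [0, 0, 0], 1],
    [[0, 0, 0], [0, 0, 0], 1],
  ],
)

```text
t: 2.9
eef_pos: [492.4, 338.7, 150.8]
tcp_rot: [3.139, 0.007, 0.111]
ft_force: [0.5, -0.5, -0.3]
opening: 1.002
grip_force: 0.0
```

>>> move_arm(
  commands=[
    [[0, 0.3, -2], [0, 0, 0], 1],
    [[0, 0, -2.5], [0, 0, 0], 1],
    [[0, 0, -2.5], [0, 0, 0], 1],
    [[0, 0, -2.5], [0, 0, 0], 1],
    [[0, 0, -2], [0, 0, 0], 1],
    [[0, 0, 0], [0, 0, 0], 1],
    [[0, 0, 0], [0, 0, 1], 0.7],
    [[0, 0, 0], [0, 0, 0], 0.6],
    [[0, 0, 0], [0, 0, 0], 0.55],
    [[0, 0, 0], [0, 0, 0], 0.5],
  ],
)

```text
t: 3.9
eef_pos: [494.5, 342.9, 40.7]
tcp_rot: [-3.141, -0.002, 0.128]
ft_force: [-0.1, 3.6, 1.9]
opening: 0.721
grip_force: 1.3
```

>>> move_arm(
  commands=[
    [[0, 0, 0], [0, 0, 0], 0.5],
    [[0, 0, 0], [0, 0, 0], 0.5],
  ],
)

```text
t: 4.1
eef_pos: [494.6, 343.1, 40.5]
tcp_rot: [-3.141, -0.002, 0.129]
ft_force: [-0.6, 4.1, 4.9]
opening: 0.665
grip_force: 29.9
```

>>> move_arm(
  commands=[
    [[0, 0, 1], [0, 0, 0], 0.5],
    [[0, 0, 2], [0, 0, 0], 0.5],
    [[0, 0, 3], [0, 0, 0], 0.5],
    [[0, 0, 4], [0, 0, 0], 0.5],
    [[0, 0, 4], [0, 0, 0], 0.5],
    [[0, 0, 0], [0, 0, 0], 0.5],
    [[0, 0, 0], [0, 0, 0], 0.5],
    [[0, 0, 0], [0, 0, 0], 0.5],
  ],
)

```text
t: 4.9
eef_pos: [493.3, 341.9, 178.0]
tcp_rot: [3.14, 0.003, 0.129]
ft_force: [0.2, -0.9, -4.7]
opening: 0.667
grip_force: 29.9
```

Run:
```python
from h import *
f=[];
for k in range(4):
    im=read_camera("side");s=state();f.append(s["ft_force"])
print(np.round(f,2),s["eef_pos"],s["tcp_rot"],s["opening"])
```

```text
[[-0.22 -0.42 -4.87]
 [ 0.05  0.23 -4.88]
 [ 0.74 -0.7  -4.91]
 [-0.76  0.31 -5.12]] [493.75300042 342.32395397 178.35492994] [3.14063930e+00 2.18826043e-03 1.28595821e-01] 0.6688116398468539
```

Tub weight is about 4.6 N, or roughly 470 g, so 400 + 100 g is the likely load. Now to the dish.

>>> move_arm(
  commands=[
    [[1, -3, 0], [0, 0, 0], 0.5],
    [[1.2, -3.6, 0], [0, 0, 0], 0.5],
    [[1.2, -3.6, 0], [0, 0, 0], 0.5],
    [[1.2, -3.6, 0], [0, 0, 0], 0.5],
    [[1, -3, 0], [0, 0, 0], 0.5],
    [[0.6, -1.5, 0], [0, 0, 0], 0.5],
    [[0, 0, 0], [0, 0, 0], 0.5],
    [[0, 0, -1], [0, 0, 0], 0.5],
    [[0, 0, -1], [0, 0, 0], 0.5],
    [[0, 0, 0], [0, 0, 0], 0.5],
  ],
)

```text
t: 6.1
eef_pos: [554.9, 160.4, 157.6]
tcp_rot: [3.141, 0.003, 0.13]
ft_force: [-0.5, -0.1, -5.7]
opening: 0.666
grip_force: 29.9
```

>>> move_arm(
  commands=[
    [[0, 0, -0.7], [0, 0, 0], 0.5],
    [[0, 0, -0.5], [0, 0, 0], 0.5],
    [[0, 0, -0.4], [0, 0, 0], 0.5],
    [[0, 0, -0.4], [0, 0, 0], 0.5],
    [[0, 0, -0.4], [0, 0, 0], 0.5],
    [[0, 0, -0.3], [0, 0, 0], 0.5],
    [[0, 0, 0], [0, 0, 0], 0.5],
  ],
)

```text
t: 6.8
eef_pos: [556.1, 159.4, 132.3]
tcp_rot: [3.141, 0.0, 0.129]
ft_force: [0.5, -0.4, -3.4]
opening: 0.663
grip_force: 29.9
```

>>> move_arm(
  commands=[
    [[0, 0, -0.2], [0, 0, 0], 0.5],
    [[0, 0, -0.2], [0, 0, 0], 0.5],
    [[0, 0, 0], [0, 0, 0], 0.5],
  ],
)

```text
t: 7.1
eef_pos: [556.2, 159.5, 128.5]
tcp_rot: [3.141, -0.0, 0.129]
ft_force: [0.3, -0.6, -2.8]
opening: 0.664
grip_force: 29.9
```

>>> move_arm(
  commands=[
    [[0, 0, -0.15], [0, 0, 0], 0.5],
    [[0, 0, -0.15], [0, 0, 0], 0.5],
    [[0, 0, 0], [0, 0, 0], 0.5],
  ],
)

```text
t: 7.4
eef_pos: [556.2, 159.5, 125.5]
tcp_rot: [3.141, -0.0, 0.129]
ft_force: [0.3, -0.9, -3.1]
opening: 0.671
grip_force: 29.9
```

>>> move_arm(
  commands=[
    [[0, 0, -0.1], [0, 0, 0], 0.5],
    [[0, 0, 0], [0, 0, 0], 0.5],
  ],
)

```text
t: 7.6
eef_pos: [556.2, 159.5, 124.6]
tcp_rot: [3.141, -0.0, 0.129]
ft_force: [0.3, -1.1, -2.5]
opening: 0.669
grip_force: 29.9
```

>>> move_arm(
  commands=[
    [[0, 0, -0.1], [0, 0, 0], 0.5],
    [[0, 0, 0], [0, 0, 0], 0.5],
  ],
)

```text
t: 7.8
eef_pos: [556.4, 159.6, 124.4]
tcp_rot: [3.141, -0.001, 0.129]
ft_force: [-0.7, -1.3, 5.4]
opening: 0.669
grip_force: 29.8
```

>>> move_arm(
  commands=[
    [[0, 0, -0.1], [0, 0, 0], 0.5],
    [[0, 0, 0], [0, 0, 0], 0.5],
  ],
)

```text
t: 8.0
eef_pos: [556.7, 159.7, 124.2]
tcp_rot: [3.142, -0.002, 0.129]
ft_force: [-2.1, -1.2, 12.3]
opening: 0.669
grip_force: 29.8
```

At the stop. I ease off 1 mm, release and rise.

>>> move_arm(
  commands=[
    [[0, 0, 0.1], [0, 0, 0], 0.5],
    [[0, 0, 0], [0, 0, 0], 0.65],
    [[0, 0, 0], [0, 0, 0], 0.72],
    [[0, 0, 0], [0, 0, 0], 0.8],
    [[0, 0, 0], [0, 0, 0], 0.95],
    [[0, 0, 0], [0, 0, 0], 1],
    [[0, 0, 2], [0, 0, 0], 1],
    [[0, 0, 3], [0, 0, 0], 1],
    [[0, 0, 4], [0, 0, 0], 1],
    [[0, 0, 4], [0, 0, 0], 1],
  ],
)

```text
t: 9.0
eef_pos: [555.8, 159.5, 254.8]
tcp_rot: [3.141, 0.001, 0.129]
ft_force: [-0.5, -0.5, -0.5]
opening: 0.999
grip_force: 0.0
```

>>> move_arm(
  commands=[
    [[0.2, -5, 0], [0, 0, 0], 1],
    [[0.2, -5, 0], [0, 0, 0], 1],
    [[0.2, -5, 0], [0, 0, 0], 1],
    [[0.2, -5, 0], [0, 0, 0], 0.8],
    [[0.2, -5, 0], [0, 0, 0], 0.6],
    [[0.2, -5, 0], [0, 0, 0], 0.5],
    [[0.2, -5, 0], [0, 0, 0], 0.5],
    [[1.4, -4.5, 0], [0, 0, 0], 0.5],
    [[2.8, -4, 0], [0, 0, 0], 0.5],
  ],
)

```text
t: 9.9
eef_pos: [611.4, -277.8, 254.1]
tcp_rot: [3.141, 0.0, 0.127]
ft_force: [0.7, -0.1, 0.9]
opening: 0.553
grip_force: 0.0
```

Run:
```python
from h import *
t=read_camera("top");s=read_camera("side");cv2.imwrite("pics/t2.png",t);cv2.imwrite("pics/s2.png",s)
a=cv2.resize(t[120:290,170:430],None,fx=1.5,fy=1.5);b=cv2.resize(s[120:390,150:350],None,fx=2,fy=2)
c=np.zeros((540,800,3),np.uint8);c[:255,:390]=a;c[:,400:]=b;cv2.imwrite("pics/c2.png",c);print(state()["eef_pos"],state()["tcp_rot"])
```

```text
[ 613.38492888 -279.86252197  252.10395165] [3.14113906e+00 2.43015662e-04 1.24904257e-01]
```

View pics/c2.png

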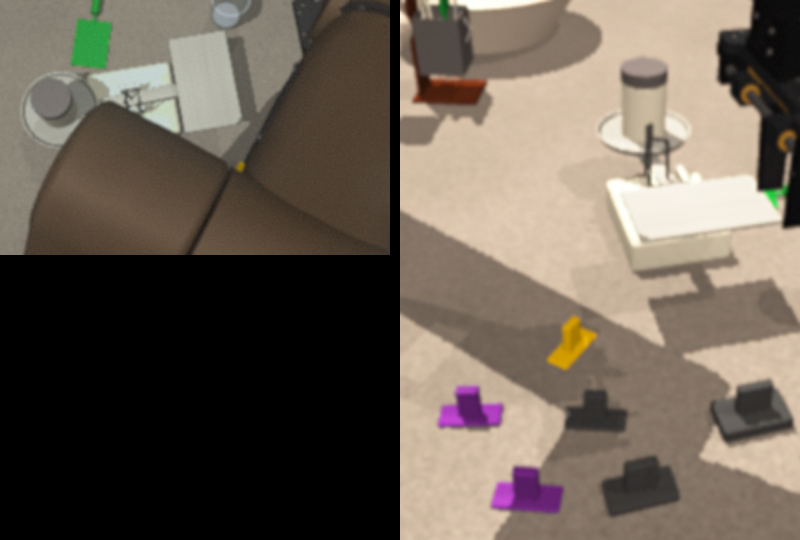

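The picture shows the tub upright on the dish (crop 643,95), dish side down, with the weights undisturbed. Next the large weight.

>>> move_arm(
  commands=[
    [[-0.1, -0.4, -4], [0, 0, 0], 0.5],
    [[0, 0, -5], [0, 0, 0], 0.5],
    [[0, 0, -5], [0, 0, 0], 0.5],
    [[0, 0, -3], [0, 0, 0], 0.5],
    [[0, 0, -2], [0, 0, 0], 0.5],
    [[0, 0, -2], [0, 0, 0], 0.5],
    [[0, 0, -1.4], [0, 0, 0], 0.5],
    [[0, 0, -0.5], [0, 0, 0], 0.5],
    [[0, 0, 0], [0, 0, 0], 0.5],
  ],
)

```text
t: 10.9
eef_pos: [611.0, -278.9, 24.4]
tcp_rot: [-3.141, 0.0, 0.129]
ft_force: [0.5, 0.9, -0.4]
opening: 0.5
grip_force: 0.0
```

Run:
```python
from h import *
s=read_camera("side");a=cv2.resize(s[250:390,220:400],None,fx=3,fy=3);cv2.imwrite("pics/c3.png",a);print(state()["eef_pos"],state()["ft_force"],state()["tcp_rot"])
```

```text
[ 611.31956609 -279.15373379   25.15550135] [-0.70848353 -0.60707897 -0.37590628] [ 3.14123808e+00 -3.49768374e-04  1.28731515e-01]
```

View pics/c3.png

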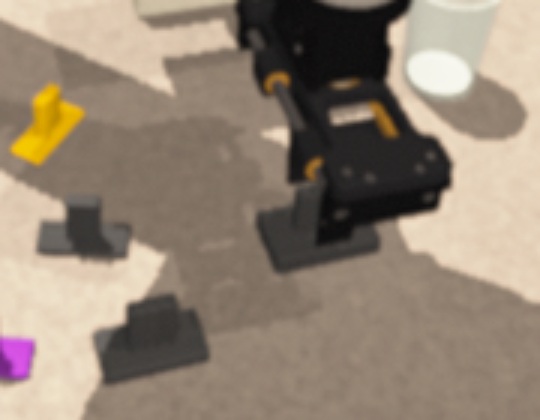

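The fingers straddle the large fin (crop 310,215), about 5 mm off towards +x and +y. I correct that, close and lift.

>>> move_arm(
  commands=[
    [[-0.4, -0.5, -0.1], [0, 0, 0], 0.5],
    [[0, 0, 0], [0, 0, 0], 0.4],
    [[0, 0, 0], [0, 0, 0], 0.3],
    [[0, 0, 0], [0, 0, 0], 0.2],
    [[0, 0, 0], [0, 0, 0], 0.1],
    [[0, 0, 0], [0, 0, 0], 0],
    [[0, 0, 0], [0, 0, 0], 0],
    [[0, 0, 0], [0, 0, 0], 0],
  ],
)

```text
t: 11.75
eef_pos: [607.1, -284.0, 23.7]
tcp_rot: [-3.142, 0.0, 0.129]
ft_force: [-0.2, 1.0, 1.5]
opening: 0.104
grip_force: 30.0
```

>>> move_arm(
  commands=[
    [[0, 0, 1], [0, 0, 0], 0],
    [[0, 0, 2], [0, 0, 0], 0],
    [[0, 0, 4], [0, 0, 0], 0],
    [[0, 0, 5], [0, 0, 0], 0],
    [[0, 0, 4], [0, 0, 0], 0],
    [[0, 0, 0], [0, 0, 0], 0],
    [[0, 0, 0], [0, 0, 0], 0],
  ],
)

```text
t: 12.45
eef_pos: [606.9, -284.1, 184.2]
tcp_rot: [3.141, -0.001, 0.129]
ft_force: [0.3, 0.2, -5.5]
opening: 0.102
grip_force: 30.0
```

Run:
```python
from h import *
f=[]
for k in range(12):
    read_camera("side");f.append(state()["ft_force"][2])
print(np.round(f,2),np.mean(f))
```

```text
[-4.84 -4.86 -3.9  -4.9  -4.69 -3.49 -3.64 -3.36 -4.06 -2.77 -3.8  -4.61] -4.077919188309789
```

>>> move_arm(
  commands=[
    [[0.2, 3, 0], [0, 0, 0], 0],
    [[0.4, 4, 0], [0, 0, 0], 0],
    [[0.4, 4, 0], [0, 0, 0], 0],
    [[0.4, 4, 0], [0, 0, 0], 0],
    [[0.4, 3, 0], [0, 0, 0], 0],
    [[0.1, 2, 0], [0, 0, 0], 0],
    [[0, 0, 0], [0, 0, 0], 0],
    [[0, 0, 0], [0, 0, 0], 0],
  ],
)

```text
t: 13.85
eef_pos: [626.2, -84.1, 183.8]
tcp_rot: [3.141, -0.0, 0.13]
ft_force: [0.4, -0.2, -4.3]
opening: 0.102
grip_force: 30.0
```

Run:
```python
from h import *
s=read_camera("side");a=cv2.resize(s[120:300,210:400],None,fx=3,fy=3);cv2.imwrite("pics/c4.png",a);print(state()["eef_pos"],state()["tcp_rot"])
for r in(148,136):print(r,proj("side",[626,-84,r]))
```

```text
[626.17281135 -84.71071753 183.73319044] [ 3.14120577e+00 -1.44798508e-04  1.28603663e-01]
148 [316.67164719 211.58120864]
136 [316.25988221 216.13725974]
```

View pics/c4.png

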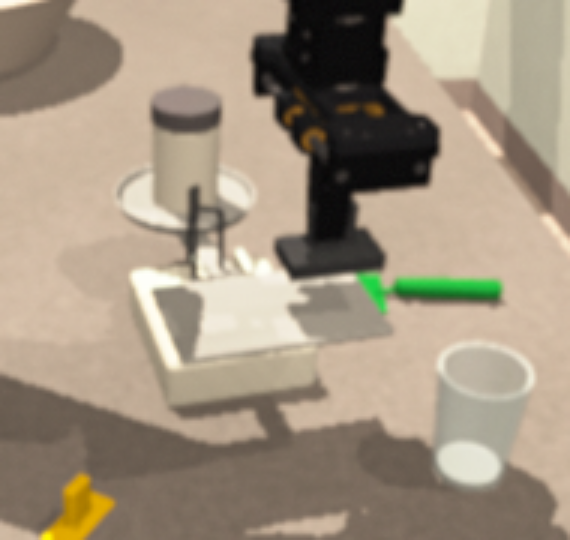

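The large weight hangs level, centred under the fingers (crop 330,255), over the far part of the plate. Lowering.

>>> move_arm(
  commands=[
    [[0, 0, -1], [0, 0, 0], 0],
    [[0, 0, -1], [0, 0, 0], 0],
    [[0, 0, -0.7], [0, 0, 0], 0],
    [[0, 0, -0.5], [0, 0, 0], 0],
    [[0, 0, -0.3], [0, 0, 0], 0],
    [[0, 0, -0.3], [0, 0, 0], 0],
    [[0, 0, 0], [0, 0, 0], 0],
  ],
)

```text
t: 14.6
eef_pos: [626.2, -84.3, 145.7]
tcp_rot: [3.141, -0.0, 0.129]
ft_force: [-1.8, -0.8, -0.8]
opening: 0.105
grip_force: 30.0
```

>>> move_arm(
  commands=[
    [[0, 0, -0.3], [0, 0, 0], 0],
    [[0, 0, -0.3], [0, 0, 0], 0],
    [[0, 0, -0.2], [0, 0, 0], 0],
    [[0, 0, 0], [0, 0, 0], 0],
    [[0, 0, 0], [0, 0, 0], 0],
  ],
)

```text
t: 15.1
eef_pos: [626.3, -84.2, 137.7]
tcp_rot: [3.141, -0.0, 0.129]
ft_force: [0.3, -1.7, -0.1]
opening: 0.102
grip_force: 30.0
```

Force has gone to zero, so the weight is resting on the plate. Release and rise.

>>> move_arm(
  commands=[
    [[0, 0, 0], [0, 0, 0], 0.15],
    [[0, 0, 0], [0, 0, 0], 0.25],
    [[0, 0, 0], [0, 0, 0], 0.4],
    [[0, 0, 0], [0, 0, 0], 0.5],
    [[0, 0, 0], [0, 0, 0], 0.5],
    [[0, 0, 2], [0, 0, 0], 0.5],
    [[0, 0, 3], [0, 0, 0], 0.5],
    [[0, 0, 4], [0, 0, 0], 0.5],
    [[-2, -3, 0], [0, 0, 0], 0.5],
    [[-3, -4, 0], [0, 0, 0], 0.5],
  ],
)

```text
t: 16.1
eef_pos: [576.6, -153.8, 228.7]
tcp_rot: [3.14, -0.002, 0.132]
ft_force: [0.4, -1.0, 0.0]
opening: 0.501
grip_force: 0.0
```

>>> move_arm(
  commands=[
    [[-3, -4, 0], [0, 0, -3], 0.5],
    [[-3, -4, 0], [0, 0, -4], 0.5],
    [[-3, -3, 0], [0, 0, -5], 0.5],
    [[-2.4, -0.5, 0], [0, 0, -5.5], 0.5],
    [[0, 0, 0], [0, 0, 0], 0.5],
    [[0, 0, 0], [0, 0, 0], 0.5],
  ],
)

```text
t: 16.7
eef_pos: [462.2, -269.4, 228.0]
tcp_rot: [3.141, -0.001, -0.176]
ft_force: [-0.2, -0.7, -0.8]
opening: 0.499
grip_force: 0.0
```

Run:
```python
from h import *
s=read_camera("side");cv2.imwrite("pics/s5.png",s);a=cv2.resize(s[150:270,200:390],None,fx=4,fy=4,interpolation=cv2.INTER_CUBIC);cv2.imwrite("pics/c5.png",a);print(state()["t"],state()["eef_pos"],state()["tcp_rot"])
```

```text
16.75 [ 462.74477465 -269.06105006  227.90348989] [ 3.14136542e+00 -7.06601163e-04 -1.75208345e-01]
```

View pics/c5.png

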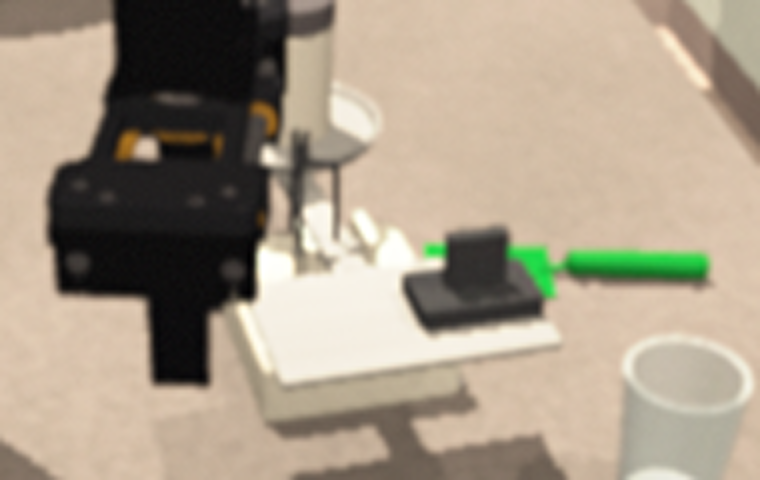

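The large weight is on the plate (crop 475,285) and the beam is off its stop. I measure the remaining tilt from the plate's front edge row, calibrated with the level picture (s0) and the stop picture (s2, tilt 0.16).

```bash
cat > tilt.py <<'E'
from h import *
def edge(im,cols,lo,hi):
    g=cv2.GaussianBlur(im,(3,5),0).astype(float).sum(2);o=[]
    for c in cols:
        d=-np.diff(g[lo:hi,c]);k=int(np.argmax(d))
        if 0<k<len(d)-1:
            a,b,e=d[k-1:k+2];o.append(lo+k+.5+.5*(a-e)/(a-2*b+e))
        else:o.append(np.nan)
    return np.array(o)
def tilt(ims):
    cols=range(322,336);a=edge(cv2.imread("pics/side0.png"),cols,225,252);b=edge(cv2.imread("pics/s2.png"),cols,215,252)
    n=np.nanmedian([edge(i,cols,220,252) for i in ims],0)
    print("lvl",np.round(a,1).tolist());print("stop",np.round(b,1).tolist());print("now",np.round(n,1).tolist())
    r=.16*(a-n)/(a-b);print("tilt",np.round(r,3).tolist(),np.nanmedian(r))
E
python3 - <<'E'
from tilt import *
ims=[read_camera("side") for _ in range(8)];tilt(ims);cv2.imwrite("pics/s6.png",np.mean(ims,0).astype(np.uint8))
E
```

```text
lvl [239.8, 239.6, 239.4, 239.3, 239.2, 239.1, 238.9, 238.7, 238.6, 238.4, 238.3, 238.1, 238.1, 237.9]
stop [232.1, 232.0, 231.8, 231.6, 231.4, 231.3, 231.2, 231.1, 230.9, 230.8, 230.6, 230.4, 230.3, 230.2]
now [237.5, 237.4, 237.3, 237.1, 237.0, 236.8, 236.6, 236.5, 236.3, 236.2, 236.1, 235.9, 235.7, 235.5]
tilt [0.048, 0.047, 0.045, 0.046, 0.046, 0.047, 0.047, 0.048, 0.047, 0.046, 0.047, 0.047, 0.05, 0.05] 0.04691800864656661
```

Tilt is about +0.047, so the tub weighs roughly 458 g. Adding the small weight should bring the beam to about −0.033, well inside the marks. Picking up the small weight.

>>> move_arm(
  commands=[
    [[0, 0, -5], [0, 0, 0], 0.5],
    [[0, 0, -5], [0, 0, 0], 0.5],
    [[0, 0, -4], [0, 0, 0], 0.5],
    [[0, 0, -3], [0, 0, 0], 0.5],
    [[0, 0, -2], [0, 0, 0], 0.5],
    [[0, 0, -1.5], [0, 0, 0], 0.5],
    [[0, 0, -0.8], [0, 0, 0], 0.5],
    [[0, 0, 0], [0, 0, 0], 0.5],
    [[0, 0, 0], [0, 0, 0], 0.5],
  ],
)

```text
t: 18.05
eef_pos: [462.4, -269.3, 15.1]
tcp_rot: [3.141, -0.001, -0.177]
ft_force: [0.7, -0.2, -0.1]
opening: 0.497
grip_force: 0.0
```

Run:
```python
from h import *
s=read_camera("side");a=cv2.resize(s[250:390,180:360],None,fx=3,fy=3);cv2.imwrite("pics/c7.png",a);print(state()["eef_pos"],state()["ft_force"])
```

```text
[ 462.49354494 -269.39347826   15.39747331] [0.21476988 0.28378133 0.05035866]
```

View pics/c7.png

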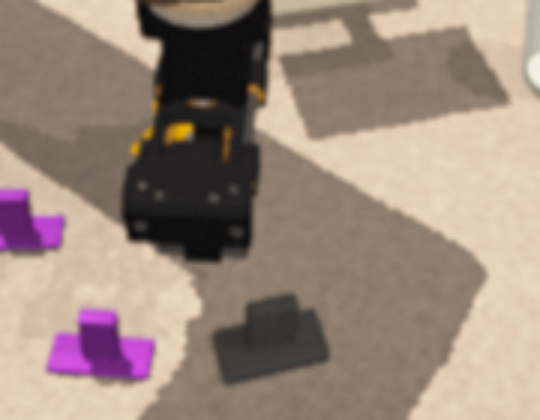

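The gripper hides the small weight, as expected. Neighbours are untouched. Closing.

>>> move_arm(
  commands=[
    [[0, 0, 0], [0, 0, 0], 0.4],
    [[0, 0, 0], [0, 0, 0], 0.3],
    [[0, 0, 0], [0, 0, 0], 0.2],
    [[0, 0, 0], [0, 0, 0], 0.1],
    [[0, 0, 0], [0, 0, 0], 0],
    [[0, 0, 0], [0, 0, 0], 0],
    [[0, 0, 0], [0, 0, 0], 0],
  ],
)

```text
t: 18.8
eef_pos: [462.1, -269.2, 14.7]
tcp_rot: [3.142, 0.0, -0.177]
ft_force: [-1.1, 0.2, 2.2]
opening: 0.102
grip_force: 30.0
```

>>> move_arm(
  commands=[
    [[0, 0, 1], [0, 0, 0], 0],
    [[0, 0, 2], [0, 0, 0], 0],
    [[0, 0, 4], [0, 0, 0], 0],
    [[0, 0, 5], [0, 0, 0], 0],
    [[0, 0, 5], [0, 0, 0], 0],
    [[0, 0, 2], [0, 0, 0], 0],
    [[0, 0, 0], [0, 0, 0], 0],
  ],
)

```text
t: 19.5
eef_pos: [462.9, -269.7, 208.3]
tcp_rot: [3.139, -0.005, -0.177]
ft_force: [0.8, -0.1, -0.9]
opening: 0.102
grip_force: 30.0
```

>>> move_arm(
  commands=[
    [[1, 2, 0], [0, 0, 4], 0],
    [[2, 4, 0], [0, 0, 5], 0],
    [[2, 4, 0], [0, 0, 5], 0],
    [[2, 4, 0], [0, 0, 4], 0],
    [[1.5, 2.6, 0], [0, 0, 0], 0],
    [[0.5, 1, 0], [0, 0, 0], 0],
    [[0, 0, -3], [0, 0, 0], 0],
    [[0, 0, -3], [0, 0, 0], 0],
    [[0, 0, -1], [0, 0, 0], 0],
    [[0, 0, 0], [0, 0, 0], 0],
  ],
)

```text
t: 20.5
eef_pos: [551.2, -93.5, 133.2]
tcp_rot: [-3.14, 0.003, 0.137]
ft_force: [0.2, 0.1, -0.8]
opening: 0.103
grip_force: 30.0
```

Run:
```python
from h import *
s=read_camera("side");a=cv2.resize(s[150:270,200:390],None,fx=4,fy=4,interpolation=cv2.INTER_CUBIC);cv2.imwrite("pics/c8.png",a);print(state()["eef_pos"],state()["tcp_rot"],state()["ft_force"])
```

```text
[551.89590529 -93.69130813 134.53188558] [-3.14123540e+00  1.12892603e-03  1.36559145e-01] [-0.11733893 -0.32073488 -1.24584916]
```

>>> move_arm(
  commands=[
    [[0, 0, -0.5], [0, 0, 0], 0],
    [[0, 0, -0.4], [0, 0, 0], 0],
    [[0, 0, -0.3], [0, 0, 0], 0],
    [[0, 0, -0.3], [0, 0, 0], 0],
    [[0, 0, -0.2], [0, 0, 0], 0],
    [[0, 0, 0], [0, 0, 0], 0],
    [[0, 0, 0], [0, 0, 0], 0],
  ],
)

```text
t: 21.25
eef_pos: [552.0, -93.1, 117.7]
tcp_rot: [3.142, 0.0, 0.137]
ft_force: [-0.4, -0.4, -0.1]
opening: 0.106
grip_force: 30.0
```

Run:
```python
from tilt import *
ims=[read_camera("side") for _ in range(4)];tilt(ims);print(state()["eef_pos"],state()["ft_force"])
```

```text
lvl [239.8, 239.6, 239.4, 239.3, 239.2, 239.1, 238.9, 238.7, 238.6, 238.4, 238.3, 238.1, 238.1, 237.9]
stop [232.1, 232.0, 231.8, 231.6, 231.4, 231.3, 231.2, 231.1, 230.9, 230.8, 230.6, 230.4, 230.3, 230.2]
now [239.6, 239.6, 239.7, 239.7, 239.6, 239.4, 239.3, 239.2, 239.1, 238.9, 238.7, 238.5, 238.4, 238.3]
tilt [0.004, -0.001, -0.006, -0.008, -0.009, -0.007, -0.009, -0.009, -0.01, -0.011, -0.007, -0.008, -0.007, -0.007] -0.007512432636168339
[552.09939837 -93.13127816 117.73898533] [-0.27096565 -0.43411964 -0.66069197]
```

The weight is on the plate, and the plate follows it down. I lower 2 mm more, release and withdraw.

>>> move_arm(
  commands=[
    [[0, 0, -0.2], [0, 0, 0], 0],
    [[0, 0, -0.1], [0, 0, 0], 0],
    [[0, 0, 0], [0, 0, 0], 0.13],
    [[0, 0, 0], [0, 0, 0], 0.2],
    [[0, 0, 0], [0, 0, 0], 0.3],
    [[0, 0, 0], [0, 0, 0], 0.4],
    [[0, 0, 0], [0, 0, 0], 0.5],
    [[0, 0, 2], [0, 0, 0], 0.5],
    [[0, 0, 4], [0, 0, 0], 0.5],
    [[0, 0, 5], [0, 0, 0], 0.5],
  ],
)

```text
t: 22.45
eef_pos: [551.3, -93.0, 224.7]
tcp_rot: [-3.14, 0.003, 0.137]
ft_force: [1.1, 0.2, -1.0]
opening: 0.497
grip_force: 0.0
```

>>> move_arm(
  commands=[
    [[-1, -4, 0], [0, 0, 0], 0.5],
    [[-1, -5, 0], [0, 0, 0], 0.5],
    [[-1, -5, 0], [0, 0, 0], 0.5],
    [[-1, -5, 0], [0, 0, 0], 0.5],
    [[-2, -5, 0], [0, 0, 0], 0.5],
    [[-2, -5, 0], [0, 0, 0], 0.5],
    [[-2, -3, 0], [0, 0, 0], 0.5],
    [[-2, -3, 0], [0, 0, 0], 0.5],
    [[0, 0, 0], [0, 0, 0], 0.5],
    [[0, 0, 0], [0, 0, 0], 0.5],
  ],
)

```text
t: 23.45
eef_pos: [435.1, -433.4, 224.5]
tcp_rot: [-3.141, 0.0, 0.136]
ft_force: [1.2, 0.9, 0.3]
opening: 0.505
grip_force: 0.0
```

Run:
```python
from tilt import *
ims=[read_camera("side") for _ in range(8)];tilt(ims);s=np.mean(ims,0).astype(np.uint8)
cv2.imwrite("pics/s9.png",s);t=read_camera("top");print(state()["t"],state()["eef_pos"])
c=np.zeros((600,800,3),np.uint8);c[:,:]=cv2.resize(s[130:280,200:400],(800,600),interpolation=cv2.INTER_CUBIC)
cv2.imwrite("pics/c9.png",c)
```

```text
lvl [239.8, 239.6, 239.4, 239.3, 239.2, 239.1, 238.9, 238.7, 238.6, 238.4, 238.3, 238.1, 238.1, 237.9]
stop [232.1, 232.0, 231.8, 231.6, 231.4, 231.3, 231.2, 231.1, 230.9, 230.8, 230.6, 230.4, 230.3, 230.2]
now [241.5, 241.4, 241.3, 241.1, 241.0, 240.8, 240.6, 240.5, 240.3, 240.2, 240.1, 227.9, 227.6, 239.5]
tilt [-0.037, -0.038, -0.038, -0.038, -0.037, -0.035, -0.036, -0.036, -0.037, -0.038, -0.037, 0.212, 0.217, -0.034] -0.03657662671488568
23.9 [ 435.90205973 -432.70878614  224.75508716]
```

View pics/c9.png

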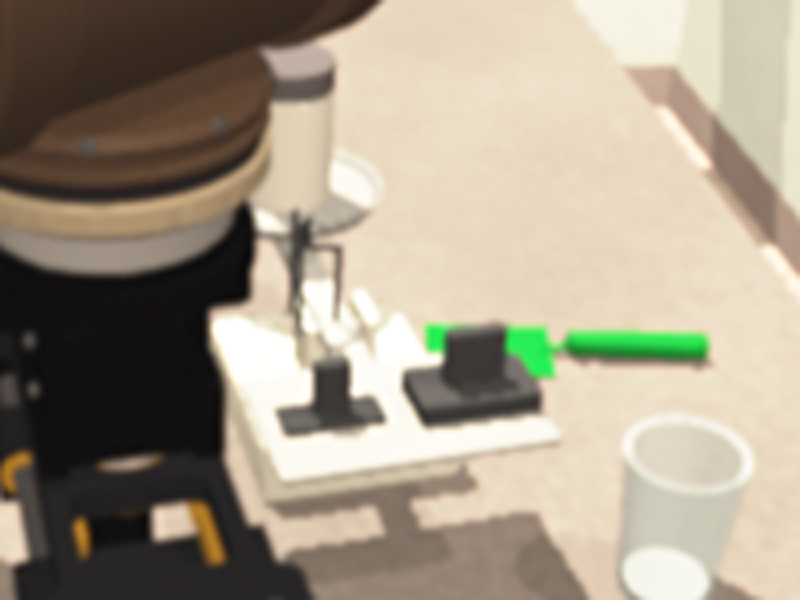

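The picture shows the tub upright on the dish (crop 300,130), and the large (475,375) and small (332,400) weights on the plate. Tumbler and scraper are unmoved. Measured tilt is −0.037, which agrees with the predicted −0.033 and lies inside ±0.05. Handing in.

```bash
python3 -c "
from cell import *
print(env.job_done())"
```

```text
the job is handed in; nothing more can be done
None
```

The tub weighs about 455 g: it stands upright on the dish against 400 g + 100 g on the plate, the beam is at about −0.037 rad (inside the ±0.05 marks), the 200 g weight stays on the counter, and the job is handed in.

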